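# Park the sample agitator and unload its bottle

## Robot

A 7-joint arm with a two-finger parallel gripper is mounted at the origin on the work surface. World frame = base frame: x ahead of the robot, y to its left, z up, the work surface at z = 0. Lengths are in m, angles in rad, forces in N, time in s.
With the tool pointing down it reaches from about 0.4 to 0.85 m from the base axis. Payload 6.9 kg.
Tool frame: the origin (TCP) lies midway between the tips of the shut fingers; the grasp point (between the pads) lies behind it (ctrl.pinch_z is the z of the grasp point in the tool frame, in m); z points along the fingers, y is the direction in which the jaws open and shut (so a half turn about z gives the same grasp; the last joint's range is limited). The gripper opens to 85 mm and grips with 20 to 120 N. Pads are 22 mm wide; open, the fingers measure 114 mm over their backs; the gripper's body (76 mm by 85 mm) begins 54 mm behind the grasp point. The pads swing forward as they close: fully open they stand 13 mm farther back than shut.
Start: joints at [-1.058, 0.507, -0.238, 1.5, 0.126, 1.149, -0.155], TCP at [0.248, 0.574, 0.231] pointing down, gripper open.
Joint ranges: [-3.08, 3.08], [-0.24, 2.05], [-1.43, 1.35], [0, 2.5], [-1.52, 4.66], [0.17, 1.96], [-2.89, 2.89]. Speed limits (rad/s): [2.39, 2.39, 3.14, 3.14, 3.14, 3.14, 3.14].

## Interface

Orientations are given as a unit quaternion [w, x, y, z].
In Python, from station import ctrl, get_state, vision, ticket, models gives the robot as it stands. Calls block until the motion is done:
- ctrl.movep(position, orientation): joint-space move of the TCP to a pose.
- ctrl.movel(position, frame=None, max_speed=0.15): straight line of the TCP; frame=None keeps the orientation; max_speed is the mean speed in m/s.
- ctrl.set_joints(angles): joint-space move.
- ctrl.ungrasp() and ctrl.close_gripper(force=None): open the fingers fully, or close them until they stop; force is the grip in N (None keeps the last).
- ctrl.pause(seconds).
- ctrl.ik(position, orientation): joint angles nearest the present ones, or None.
- get_state(): the state.
- vision.grab_frame(name): name is "scene" or "top" or "wrist"; returns (picture, depth): 420x560x3 uint8, blue, green, red; 420x560 float32, m along the optical axis (not along the pixel's ray), 0 where there is no reading.
- vision.camera_info(name): a dict with "mtx" (3x3 intrinsics, pixels), "dist_coeffs" ([k1, k2, p1, p2, k3] as OpenCV has them; the pictures are not rectified), "R" (3x3) and "t" (3): a world point X has camera coordinates R X + t; the wrist camera has in their place "hand_eye" (4x4, takes a point from camera to tool coordinates, whose origin is the TCP and whose axes are the flange's). Camera axes: x right, y down, z forward; pixel columns grow to the right and rows downward; lengths in m; the calibration is good to about 2 mm. A picture is of the moment at which its call begins: read the wrist's pose just before it. camera_info takes no time and is no camera call.
A pose or a line that the arm cannot do raises ctrl.Unreachable and nothing moves.
- ticket.close_job(): hands the job in, once; it reports no verdict.
Trained networks look in the newest picture that a camera, given by its name, has taken for a name from the list of things; names that differ only in an ending like _2 or _b are one class to them, and where a whole thing is asked for, a point or a joint stands for the part that bears it (a point fixed in the world has none). Each returns a list of dicts, best first, with "p" (0 to 1); they miss things now and then, are a little off and sometimes report something else, mostly with a low value. They report only what shows in the picture. A call takes as long as a camera call. They do not tell look-alikes from the thing itself.
- models.recognise(camera, target): "point" ([column, row] in pixels, amid what is visible of it).
- models.masks_of(camera, target): "mask" (420x560 bool, what is visible of it) and "point" ([column, row] in pixels, amid what is visible of it).
The state is a dict: "time": time; "qpos": joint angles; "qd": joint speeds; "tau": joint torques, N m; "tcp_pos": TCP position; "eef_rot": TCP orientation; "contact_force": force on the tool from outside, world axes, zero at the start; "wrist_torque": the same for the moment, N m; "width": finger opening in m.
Only numpy, scipy, OpenCV 4.12 (cv2) and the standard library are available. Lean on these libraries where they do the work, as an engineer would, in place of code of your own. Each camera call takes 0.05 s, during which the arm holds its last target.

## Task

The sample agitator has finished its run: move its shift lever out of the near-left slot, across the neutral slot and fully forward (away from the robot) into the far-right slot of the H-gate, which parks it. Then press the agitator's flush door inward near its free edge until the catch lets it swing open, lift the sample bottle out and stand it upright on the steel tray, without dropping it. Leave the door open and the lever parked, and do not disturb the other bottle, tin, carton or wrench.

Things in the scene. Friction and masses are not known exactly. Their poses are not given: they have to be found in the camera images.
- shifter: the shift unit, a fixed grey box 150 x 150 mm, 95 mm high, with a steel H-gate plate on top; stands left or right of the agitator, yaw up to 0.35 rad. Origin: centre of its underside, on the table. Its x axis points forward (away from the robot at yaw 0), y to its left, z up.
- gate (a point): centre of the H-gate, on the plate's top, 95 mm above the table. The slot is 16 mm wide (lever shaft 10 mm): two slots along the unit's x, centred 18 mm left and right of this point and reaching 30 mm back and ahead of it, joined only by the neutral cross slot along y through this point. Two solid islands with rounded noses fill the space between.
- lever_shift (a joint): fore-and-aft tilt of the lever, rad: 0 in the neutral cross slot, negative towards the robot, positive forward; ends at -0.357 and +0.357. Starts near -0.3. The lever can cross sideways only within about 0.04 of 0. Fully forward is about 0.35 (parked: above 0.25). Stays where it is left (friction, about 1.5 N at the knob); no spring.
- lever_across (a joint): sideways tilt of the lever, rad: positive left, negative right; ends at -0.304 and +0.304; centred in the left slot at +0.26, in the right slot at -0.26. It starts near +0.26. Stays where left (friction, about 1.5 N at the knob).
- knob (a point): centre of the lever's black ball knob, 36 mm in diameter, 140 mm from the pivot, some 160 mm above the table, free to grip from above; 55 mm of bare shaft below it. With a = lever_across and s = lever_shift, it lies at pivot + 140 mm x (sin s, cos s sin a, cos s cos a) in the axes of body shifter.
- pivot (a point): point about which the lever tilts, inside the shift unit, 25 mm above the table on the unit's centre line.
- chamber: the agitator, a fixed grey box leaning back 30 degrees, its door facing up and towards the robot, on a dark base plate, motor behind; 184 mm high. Origin: underside of the base plate, on the table, below the box. x away from the robot, y left, z up; yaw up to 0.2 rad. In these axes the shut door's outward direction is (-0.5, 0, 0.866) and the slope rises along (0.866, 0, 0.5).
- door (a joint): opening of the flat aluminium door, rad: about 0 shut, negative pressed in (stop -0.045), 1.9 wide open, its top then 310 mm above the table. 137 x 156 x 6 mm, flush, hinged on its left (+y) edge. A catch holds it shut; pressed in 3 to 5 mm at the pad (5 to 8 N) it lets go for good, and when the finger withdraws a damped spring swings it wide open in about 2 s. No handle; does not latch again.
- door_pad (a point): point on the door's outer face where to press: centre of a flat dark round rubber mark 24 mm in diameter, 130 mm from the hinge, near the door's free (right) edge. Moves with the door.
- door_hinge (a point): middle of the door's hinge line, on the outer face at its left edge; the line runs up the slope.
- well (a point): centre of the floor of the pocket in which the bottle stands, 105 mm inward of the door's outer face. The pocket is square, 48 mm inside, 34 mm deep, with 5 mm walls, black, in the middle of the chamber's floor (140 mm up the slope by 160 mm; 70 mm to the right wall, 90 mm to the left); a small catch block fills the chamber's upper right corner.
- bottle: the sample bottle, loose, 0.1 to 0.2 kg: amber body 45 mm in diameter, black cylindrical cap 44 mm in diameter from 55 to 85 mm above its base. Origin: centre of its underside; z along its axis to the cap. Starts in the pocket behind the shut door, leaning 30 degrees with the chamber; 51 mm of it stand clear of the pocket, with 45 mm free around it. Draw it out along its own axis.
- tray: shallow open steel tray, fixed, 160 mm (its x) by 220 mm (its y), walls 22 mm high and 4 mm thick. Origin: centre of its underside on the table. Its inner floor is at point tray_in. It may stand left or right of the agitator, yaw up to 0.35 rad. One half (its +y half) holds the tall white bottle, the other half is free.
- tray_in (a point): centre of the tray's inner floor, where the bottle's base must come to stand.
- tall_bottle: another bottle, white, 40 mm in diameter, 115 mm high, standing loose on the tray near 60 mm along the tray's +y. Origin: centre of its underside. Must not be disturbed.
- tin: loose steel tin with a lid, 106 mm in diameter, 98 mm high, behind the agitator. Origin: centre of its underside. Leave alone.
- carton: loose cardboard carton 90 x 120 x 70 mm, behind the agitator. Origin: centre of its underside. Leave alone.
- wrench: loose steel wrench 160 mm long, lying flat on the table between robot and agitator. Leave alone.
There are look-alikes about, which are no part of the job. What is shaped like the shifter but orange or red is not meant.

How it is judged:
On the way, in this order (a step that is already met when the one before it is completed fails the run):
1. the lever is forward in the far-right slot (park) (value of joint lever_shift above 0.25 rad and value of joint lever_across below -0.15 rad), for 0.2 s.
2. the door has swung open (value of joint door above 1.2 rad), for 0.1 s.
3. the bottle has been lifted out of its pocket (distance between bottle and well above 0.08 m), for 0.1 s.
At the end, for the whole second after the job is handed in: Lever parked in the far-right slot (lever_shift above 0.25, lever_across below -0.15); door still open (above 1.2 rad); bottle standing upright (within 0.1 rad) at rest on the tray's inner floor (base within 4 mm of the floor's height and inside the walls), released (all of step 1 and value of joint door above 1.2 rad and x of bottle in the frame of tray_in between -0.06 and 0.06 m and y of bottle in the frame of tray_in between -0.09 and 0.09 m and z of bottle in the frame of tray_in between -0.004 and 0.004 m and angle between bottle's own z axis and vertical below 0.1 rad and linear speed of bottle below 0.02 m/s); the robot touches nothing.
It fails at once if the tall bottle is disturbed (moved more than 30 mm or toppled) (distance of tall_bottle from where it was at the start of the episode above 0.03 m or angle between tall_bottle's own z axis and vertical above 0.5 rad).
It fails at once if the tin is disturbed (moved more than 30 mm or toppled) (distance of tin from where it was at the start of the episode above 0.03 m or angle between tin's own z axis and vertical above 0.5 rad).
It fails at once if the carton is disturbed (moved more than 30 mm or toppled) (distance of carton from where it was at the start of the episode above 0.03 m or angle between carton's own z axis and vertical above 0.5 rad).
It fails at once if the wrench is disturbed (moved more than 30 mm or toppled) (distance of wrench from where it was at the start of the episode above 0.03 m).
It fails at once if the bottle is dropped (falls faster than 0.8 m/s out of the fingers) (linear speed of bottle above 0.8 m/s and contact force between the fingers and bottle below 0.5 N).
It also fails if it takes over 72 s, if anything falls off the work surface, if the arm or the gripper's body presses on something with over 40 N, if the wrist force passes 120 N, or if a joint passes its speed limit or range.

## Working session

There is one attempt and no reset: what is moved stays moved. The work goes in short steps, each a Python script; the robot and the scene stay as the last script left them, time stands still between calls to the robot, and variables do not carry over. Pictures are saved under pics/ and viewed, and the job is handed in when it is done.

```bash
ls -la; mkdir -p pics; cat > h.py <<'E'
import numpy as np, cv2
from station import ctrl, get_state, vision, ticket, models
from scipy.spatial.transform import Rotation as R
def grab(n):
    st=get_state(); im,d=vision.grab_frame(n); return st,im,d
def pose(n,st=None):
    ci=vision.camera_info(n)
    if 'R' in ci:
        Rw=np.array(ci['R']); t=np.array(ci['t']); return Rw.T,-Rw.T@t
    q=st['eef_rot']; T=np.array(ci['hand_eye'])
    Rt=R.from_quat([q[1],q[2],q[3],q[0]]).as_matrix()
    return Rt@T[:3,:3], Rt@T[:3,3]+np.array(st['tcp_pos'])
def pts(n,uv,dep,st=None):
    ci=vision.camera_info(n); uv=np.asarray(uv,float).reshape(-1,1,2)
    x=cv2.undistortPoints(uv,np.array(ci['mtx']),np.array(ci['dist_coeffs'])).reshape(-1,2)
    c=np.c_[x,np.ones(len(x))]*np.asarray(dep,float).reshape(-1,1)
    Rc,o=pose(n,st); return c@Rc.T+o
def cloud(n,mask,dep,st=None):
    v,u=np.nonzero(mask&(dep>0)); return pts(n,np.c_[u,v],dep[v,u],st)
def proj(n,P,st=None):
    ci=vision.camera_info(n); Rc,o=pose(n,st)
    c=(np.asarray(P,float).reshape(-1,3)-o)@Rc
    return cv2.projectPoints(c,np.zeros(3),np.zeros(3),np.array(ci['mtx']),np.array(ci['dist_coeffs']))[0].reshape(-1,2)
E
python3 - <<'E'
from h import *
s=get_state(); print(s['time'],s['tcp_pos'],s['eef_rot'],s['width'],ctrl.pinch_z)
for n in ['scene','top']:
    st,im,d=grab(n); cv2.imwrite(f'pics/{n}0.png',im); np.savez(f'{n}0.npz',im=im,d=d)
    Rc,o=pose(n,st); print(n,o,Rc[:,2])
    for t in ['shifter','lever_shift','knob','chamber','door','door_pad','tray','tall_bottle','tin','carton','wrench']:
        try:
            r=models.masks_of(n,t)
            print(n,t,[(round(x['p'],2),np.round(x['point']),int(x['mask'].sum())) for x in r[:3]])
            if r: np.savez(f'm_{n}_{t}.npz',*[x['mask'] for x in r[:3]])
        except Exception as e: print(t,e)
print(get_state()['time'])
E
```

```text
total 12
drwxr-xr-x  3 agent agent 4096 Dec  7 09:34 .
drwxr-xr-x 23 root  root  4096 Dec  7 09:34 ..
drwxr-xr-x  2 agent agent 4096 Dec  7 09:34 pics
0.0 [0.24772719 0.57325554 0.23042637] [-1.71135346e-04  2.02471091e-01  9.79287826e-01 -8.83808538e-04] 0.08529204029404042 -0.0187
scene [1.20859676 0.33773812 1.13733766] [-0.56237119 -0.18073223 -0.80689188]
scene shifter [(0.7, array([343., 236.]), 3990), (0.57, array([426., 308.]), 5315), (0.56, array([364., 170.]), 3070)]
scene lever_shift [(0.65, array([361., 203.]), 172), (0.59, array([442., 285.]), 259), (0.52, array([127., 197.]), 2810)]
scene knob [(0.78, array([439., 286.]), 220), (0.71, array([359., 205.]), 183), (0.6, array([371., 144.]), 117)]
scene chamber [(0.89, array([218., 228.]), 6472)]
scene door [(0.88, array([228., 196.]), 1208)]
scene door_pad [(0.87, array([223., 196.]), 1292)]
scene tray [(0.97, array([130., 200.]), 2786)]
scene tall_bottle [(0.54, array([149., 187.]), 367)]
scene tin [(0.97, array([250., 317.]), 1869), (0.46, array([224., 198.]), 1248)]
scene carton [(0.96, array([140., 284.]), 2070), (0.74
[... 282 characters left out ...]
ay([201., 316.]), 3799)]
top lever_shift [(0.62, array([193., 235.]), 159), (0.57, array([110., 161.]), 154), (0.53, array([193., 320.]), 177)]
top knob [(0.5, array([195., 235.]), 162), (0.5, array([109., 158.]), 147), (0.48, array([189., 323.]), 158)]
top chamber [(0.72, array([333., 192.]), 5332)]
top door [(0.89, array([328., 207.]), 2827)]
top door_pad [(0.64, array([332., 205.]), 2865), (0.5, array([189., 231.]), 154)]
top tray [(0.76, array([440., 223.]), 4024)]
top tall_bottle [(0.48, array([418., 220.]), 268)]
top tin [(0.61, array([269., 114.]), 1289), (0.38, array([328., 209.]), 2771)]
top carton [(0.71, array([375., 124.]), 1562)]
top wrench [(0.56, array([336., 248.]), 397)]
1.2
```

View pics/scene0.png

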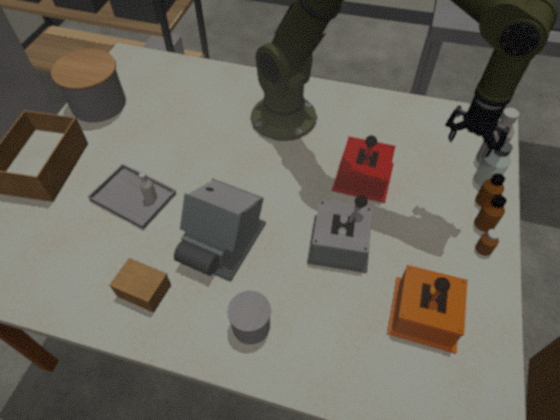

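View pics/top0.png

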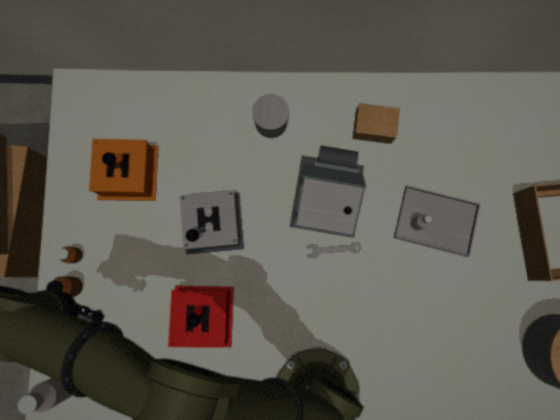

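The image shows three H-gate units in the top view: orange (122,169), red (201,316), and grey (210,220). Grey is the one meant, with its black knob at (194,235). The door pad is at (347,210), the tray at (437,222) with its bottle at (423,219), and the wrench at (333,249). I'll check this in a close crop and measure.

```bash
python3 - <<'E'
from h import *
z=np.load('top0.npz'); im,d=z['im'],z['d']
cv2.imwrite('pics/crop1.png',cv2.resize(im[130:290,160:500],None,fx=2.3,fy=2.3,interpolation=cv2.INTER_CUBIC))
vv,uu=np.mgrid[0:420,0:560]
P=pts('top',np.c_[uu.ravel(),vv.ravel()],d.ravel()).reshape(420,560,3)
np.save('topP.npy',P)
def box(sel):
    m=np.zeros((420,560),np.uint8); m[sel]=1
    n,l,s,c=cv2.connectedComponentsWithStats(m); k=1+np.argmax(s[1:,4]); return l==k
def rep(name,win,zr):
    u0,u1,v0,v1=win
    s=(uu>=u0)&(uu<u1)&(vv>=v0)&(vv<v1)&(P[...,2]>zr[0])&(P[...,2]<zr[1])&(d>0)
    s=box(s); Q=P[s]; r=cv2.minAreaRect(Q[:,:2].astype(np.float32)); print(name,len(Q),Q[:,2].mean().round(4),np.round(r[0],4),np.round(r[1],4),r[2]*np.pi/180)
    return s,Q
rep('plate',(170,250,180,260),(.085,.105))
s,Q=rep('knob',(170,250,180,260),(.13,.2)); print('top z',Q[:,2].max(),Q.mean(0))
rep('tray all',(385,490,180,262),(.008,.05))
rep('tallb',(385,490,180,262),(.1,.13))
rep('table',(380,500,235,300),(-.02,.02))
s,Q=rep('door',(285,370,165,240),(.06,.2))
# plane fit door
m=(uu>303)&(uu<355)&(vv>188)&(vv<226); Q=P[m]
c=Q.mean(0); U,S,V=np.linalg.svd(Q-c,full_matrices=False); print('door plane',c,V[2],S/np.sqrt(len(Q)))
# pad: dark
g=cv2.cvtColor(im,cv2.COLOR_BGR2GRAY); pm=(g<60)&(uu>335)&(uu<358)&(vv>200)&(vv<220); print('pad',uu[pm].mean(),vv[pm].mean(),pm.sum(),P[pm].mean(0))
gm=(g<60)&(uu>200)&(uu<220)&(vv>203)&(vv<234); print('gate dark',uu[gm].mean(),vv[gm].mean())
E
```

```text
plate 2735 0.0939 [0.4743 0.3014] [0.1515 0.15  ] 0.10054173806727303
knob 150 0.1625 [0.4241 0.3333] [0.0342 0.0339] 0.494959207814614
top z 0.1747978759265958 [0.4236882  0.33192721 0.1625011 ]
tray all 653 0.0184 [ 0.4815 -0.3595] [0.2215 0.1665] 1.323914369525717
tallb 53 0.1171 [ 0.4738 -0.3012] [0.0172 0.0198] 0.023151862202656803
table 7644 0.0011 [ 0.3481 -0.3681] [0.1866 0.3574] 0.007506633959403585
door 4261 0.1417 [ 0.5412 -0.0339] [0.1747 0.2097] 1.4053584961922476
door plane [ 0.50022373 -0.02895852  0.15066768] [-0.99582817 -0.00267839 -0.09120896] [0.07970729 0.03921759 0.02828665]
pad 347.25 210.0 48 [ 0.49316441 -0.07830828  0.14708956]
gate dark 210.4056603773585 219.17295597484278
```

View pics/crop1.png

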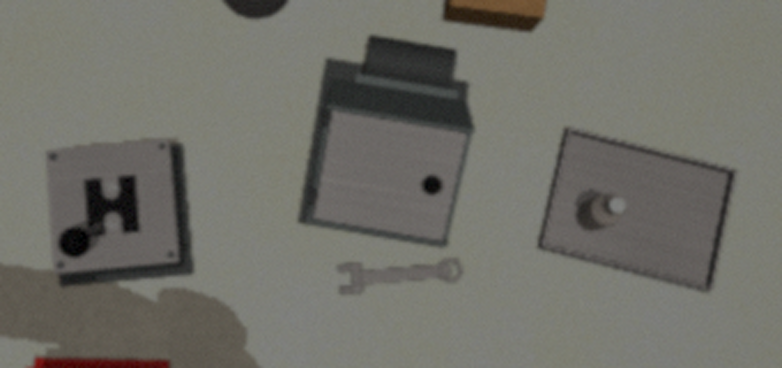

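```bash
python3 - <<'E'
from h import *
z=np.load('top0.npz'); im,d=z['im'],z['d']; P=np.load('topP.npy')
vv,uu=np.mgrid[0:420,0:560]
m=(uu>303)&(uu<355)&(vv>183)&(vv<226)&(d>0); Q=P[m]
c=np.median(Q,0)
for i in range(6):
    c=Q.mean(0); V=np.linalg.svd(Q-c,full_matrices=False)[2]; r=(Q-c)@V[2]; Q=Q[abs(r)<max(.004,2*r.std())]
n=V[2]*np.sign(V[2,2]); print('door plane',c,n,r.std(),len(Q),'yaw',np.arctan2(-n[1],-n[0]),'tilt',np.arccos(n[2]))
g=cv2.cvtColor(im,cv2.COLOR_BGR2GRAY); pm=(g<60)&(uu>335)&(uu<358)&(vv>200)&(vv<220)&(d>0); q=P[pm]; print('pad',np.median(q,0),pm.sum(), (np.median(q,0)-c)@n)
# all on-door-plane points -> extent
s=(d>0)&(abs((P-c)@n)<.005)&(uu>285)&(uu<375)&(vv>165)&(vv<245)&(P[...,2]>.06)
n_,l,st,_=cv2.connectedComponentsWithStats(s.astype(np.uint8)); s=l==1+np.argmax(st[1:,4])
y=np.cross([0,0,1],[-n[0],-n[1],0]); y/=np.linalg.norm(y); up=np.cross(y,n)*1; up*=np.sign(up[2])
A=P[s]; ab=np.c_[(A-c)@up,(A-c)@y].astype(np.float32); r=cv2.minAreaRect(ab); print('rect',r,'ctr',c+up*r[0][0]+y*r[0][1],'y',y,'up',up)
# shaded gate: on plate plane
gm=(g<60)&(uu>197)&(uu<223)&(vv>203)&(vv<236)
ci=vision.camera_info('top')
Rc,o=pose('top'); 
def onz(uv,zz):
    p=pts('top',uv,np.ones(len(uv))); dr=p-o; return o+dr*((zz-o[2])/dr[:,2])[:,None]
G=onz(np.c_[uu[gm],vv[gm]],.095); print('gate',G.mean(0),G.min(0),G.max(0))
# tray floor
m=(uu>400)&(uu<470)&(vv>195)&(vv<245)&(d>0)&(P[...,2]<.012)
print('tray floor',np.median(P[m][:,2]), 'table near', np.median(P[(uu>400)&(uu<470)&(vv>265)&(vv<280)&(d>0)][:,2]))
# tall bottle / wrench
rp=models
E
```

```text
door plane [ 0.50711208 -0.02916214  0.1494127 ] [-0.4888475   0.08624933  0.86809514] 0.001897283989709666 1916 yaw -0.17463672811089245 tilt 0.5194443348921435
pad [ 0.49294046 -0.07804992  0.14753922] 48 0.0010848628069180008
rect ((-0.0049837008118629456, 0.001000039279460907), (0.15263447165489197, 0.17413000762462616), 0.17206457257270813) ctr [ 0.50302532 -0.02742561  0.1469388 ] y [ 0.1737504   0.98478972 -0.        ] up [ 0.85489118 -0.15083188  0.49639784]
gate [0.47177554 0.30072214 0.095     ] [0.42884034 0.26989019 0.095     ] [0.50991809 0.32939999 0.095     ]
tray floor 0.0044861458791078945 table near 0.00044305510095021816
```

```bash
cat >> h.py <<'E'
def qd(M):
    q=R.from_matrix(M).as_quat(); return [q[3],q[0],q[1],q[2]]
def down(psi): return qd((R.from_euler('z',psi)*R.from_euler('x',np.pi)).as_matrix())
E
python3 - <<'E'
from h import *
for psi in [.1,.1+np.pi,.1+np.pi/2,.1-np.pi/2]:
    j=ctrl.ik([.44,.33,.32],down(psi)); print(psi,None if j is None else np.round(j,2))
ctrl.movep([.43,.33,.33],down(.1+np.pi))
st,im,d=grab('wrist'); cv2.imwrite('pics/w1.png',im); np.savez('w1.npz',im=im,d=d,tp=st['tcp_pos'],q=st['eef_rot'])
print(get_state()['time'],st['tcp_pos'])
for t in ['knob','shifter']:
    r=models.masks_of('wrist',t)
    for x in r[:3]:
        Q=cloud('wrist',x['mask'],d,st); print(t,x['p'],x['point'],len(Q),Q.mean(0) if len(Q) else 0,Q[:,2].max() if len(Q) else 0)
E
```

```text
0.1 [-0.99  0.35  0.45  1.55 -0.16  1.28 -1.99]
3.241592653589793 [-0.46  0.34 -0.33  1.54  0.11  1.28  0.87]
1.6707963267948966 [-0.73  0.33  0.06  1.55 -0.02  1.27 -0.57]
-1.4707963267948965 [-0.21  0.38 -0.72  1.54  0.26  1.32  2.28]
2.4667 [0.42928764 0.33098972 0.32980112]
knob 0.63 [287.4, 187.7] 897 [0.4227598  0.33485979 0.16278121] 0.17171663197741915
knob 0.22 [119.6, 401.4] 372 [0.78783153 0.13201003 0.08734201] 0.39743049301378564
shifter 0.89 [257.8, 202.9] 14623 [0.46088306 0.30182913 0.09143647] 0.1717165253377662
shifter 0.79 [422.0, 287.2] 8289 [0.58767793 0.54611046 0.06306781] 0.38930089566683646
shifter 0.71 [295.1, 31.1] 9287 [0.26657792 0.32611562 0.07813881] 0.10129577673217172
```

View pics/w1.png

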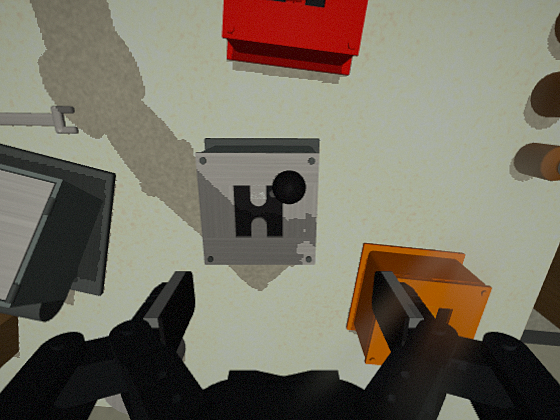

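The wrist view shows the grey unit with plate screws at (203,160), (311,160), (308,258), (211,258), the gate centre near (258,209) and the knob at (289,187). Red and orange are separate, at (295,30) and (420,300). Next I'll fit the plate and knob.

```bash
cat > fit1.py <<'E'
from h import *
from scipy.optimize import least_squares
z=np.load('w1.npz'); im,d=z['im'],z['d']; st={'tcp_pos':z['tp'],'eef_rot':z['q']}
vv,uu=np.mgrid[0:420,0:560]
P=pts('wrist',np.c_[uu.ravel(),vv.ravel()],d.ravel(),st).reshape(420,560,3)
s=(uu>185)&(uu<330)&(vv>135)&(vv<275)&(d>0)
a=s&(abs(P[...,2]-.095)<.008); r=cv2.minAreaRect(P[a][:,:2].astype(np.float32)); print('plate',r,np.median(P[a][:,2]))
k=s&(P[...,2]>.14); Q=P[k]
f=least_squares(lambda c:np.linalg.norm(Q-c,axis=1)-.018,[.425,.332,.157],loss='soft_l1',f_scale=.002); print('knob',f.x,np.abs(f.fun).mean(),len(Q))
# screws / dark slots projected to plate
Rc,o=pose('wrist',st)
def onz(uv,zz):
    uv=np.asarray(uv,float); p=pts('wrist',uv,np.ones(len(uv)),st); dr=p-o; return o+dr*((zz-o[2])/dr[:,2])[:,None]
S=onz([[203,160],[311,160],[308,258],[211,258]],.095); print('screws',S.round(4),S.mean(0)); 
C=onz([[197,152],[319,152],[316,264],[205,265]],.095); print('corners',C.round(4),C.mean(0))
for G in (S,C): e=(G[2]-G[1])+(G[3]-G[0]); print('yaw',np.arctan2(e[1],e[0]))
E
python3 fit1.py
```

```text
plate ((0.4748837351799011, 0.30278298258781433), (0.15079782903194427, 0.15038147568702698), 5.667741775512695) 0.09536374304205211
knob [0.42503634 0.33584363 0.15218353] 0.005792099381237072 918
screws [[0.4157 0.2306 0.095 ]
 [0.4024 0.3614 0.095 ]
 [0.5336 0.3743 0.095 ]
 [0.5468 0.2441 0.095 ]] [0.47460692 0.30261192 0.095     ]
corners [[0.4068 0.2232 0.095 ]
 [0.3918 0.3697 0.095 ]
 [0.5414 0.3863 0.095 ]
 [0.5582 0.2363 0.095 ]] [0.47454911 0.30389057 0.095     ]
yaw 0.10059151572435508
yaw 0.09820530215116595
```

```bash
cat >> h.py <<'E'
GATE=np.array([.4747,.3025]); YS=.1
def knob(s,a):
    l=.14*np.array([np.sin(s),np.cos(s)*np.sin(a),np.cos(s)*np.cos(a)])
    return R.from_euler('z',YS).apply(l)+np.array([*GATE,.025])
DZ=np.array([0,0,-.0187-.005])
def stt(m=''):
    s=get_state(); print(m,round(s['time'],2),np.round(s['tcp_pos'],4),'F',np.round(s['contact_force'],1),'w',round(s['width'],4)); return s
E
python3 - <<'E'
from h import *
k=np.array([.4265,.3335,.153]); print(knob(-.32,.265))
ctrl.movel(list(k+[0,0,.06]),max_speed=.25); stt()
ctrl.movel(list(k+DZ),max_speed=.15); stt('at')
ctrl.close_gripper(force=30); stt('grip')
ctrl.movel(list(knob(-.15,.26)+DZ),max_speed=.1); stt('-.15')
E
```

```text
[0.4274059  0.33273542 0.153254  ]
 3.18 [0.4266 0.3343 0.2137] F [-0.3 -0.1  0.1] w 0.0856
at 3.89 [0.4272 0.3342 0.1306] F [ 0.5  0.1 -0.1] w 0.0853
grip 4.42 [0.4266 0.3342 0.1299] F [-1.3  1.7  5.3] w 0.0342
-.15 4.82 [0.4507 0.3369 0.1355] F [-1.8  2.3  5.3] w 0.0344
```

```bash
python3 - <<'E'
from h import *
ctrl.movel(list(knob(0,.26)+DZ),max_speed=.1); s=stt('0')
st,im,d=grab('wrist'); cv2.imwrite('pics/w2.png',im)
st,im,d=grab('top'); cv2.imwrite('pics/t2.png',cv2.resize(im[170:270,150:270],None,fx=5,fy=5))
E
```

```text
0 5.17 [0.4715 0.3389 0.1368] F [0.  3.4 3.2] w 0.0342
```

View pics/w2.png

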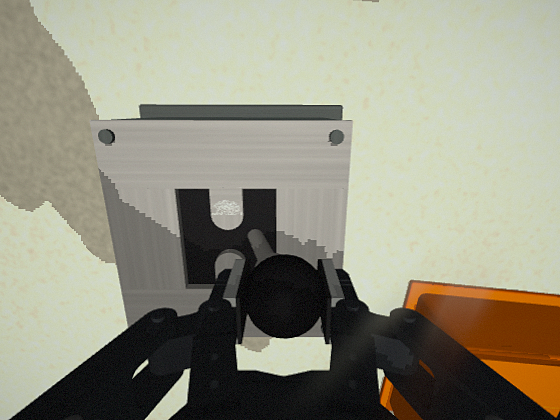

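The wrist view shows the knob held between the pads at (284,295) and the shaft entering the plate at about (258,236), level with the cross slot between the noses at (228,228) and (230,252). I'll cross now and watch the force.

```bash
python3 - <<'E'
from h import *
for a in [.13,0,-.13,-.26]:
    ctrl.movel(list(knob(0,a)+DZ),max_speed=.1); s=stt(a); print(knob(0,a)[:2]-s['tcp_pos'][:2])
    if np.linalg.norm(s['contact_force'][:2])>18: break
else:
    for x in [.12,.24,.35]:
        ctrl.movel(list(knob(x,-.26)+DZ),max_speed=.1); s=stt(x)
        if np.linalg.norm(s['contact_force'][:2])>25: break
st,im,d=grab('wrist'); cv2.imwrite('pics/w3.png',im)
E
```

```text
0.13 5.61 [0.4728 0.3198 0.1405] F [-0.6  0.7  6.6] w 0.0346
[0.00013755 0.00075426]
0 5.94 [0.4746 0.3021 0.1417] F [-0.8  0.5  7.5] w 0.0341
[0.00010754 0.00041444]
-0.13 6.28 [0.4764 0.2832 0.1401] F [ 0.2 -1.9  6.4] w 0.0345
[0.00010669 0.00126934]
-0.26 6.61 [0.478  0.266  0.1362] F [-0.6 -0.7  0.9] w 0.0347
[0.00030506 0.00065973]
0.12 6.92 [0.4953 0.268  0.1355] F [ 1.  -1.8  2.9] w 0.034
0.24 7.24 [0.5114 0.2707 0.1325] F [ 1.8 -1.8  1.4] w 0.0344
0.35 7.54 [0.5259 0.2737 0.1282] F [ 0.9 -1.8  1.6] w 0.0341
```

View pics/w3.png

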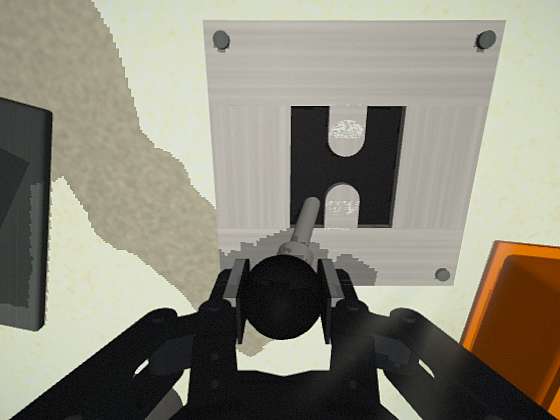

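The lever shaft now sits in the far-right slot, which is the lower left of the gate in this view, at about (310,215). It's parked. Release, then inspect the door from a tilted stand-off.

```bash
cat >> h.py <<'E'
CY=-.1746
CX=R.from_euler('z',CY).as_matrix()
N=CX@[-.5,0,.8660254]; UP=CX@[.8660254,0,.5]; Yc=CX@[0,1,0]
def tilt(sgn):  # tool z=-N, tool y=sgn*Yc
    z=-N; y=sgn*Yc; x=np.cross(y,z); return qd(np.c_[x,y,z])
PAD=np.array([.493,-.078,.1475])
E
python3 - <<'E'
from h import *
ctrl.ungrasp(); s=stt()
ctrl.movel(list(np.array(s['tcp_pos'])+[0,0,.13]),max_speed=.3); stt()
for sg in (1,-1):
    j=ctrl.ik(list(PAD+.14*N),tilt(sg)); print(sg,None if j is None else np.round(j,2))
    j=ctrl.ik(list(PAD),tilt(sg)); print(sg,None if j is None else np.round(j,2))
E
```

```text
8.14 [0.5258 0.2737 0.1284] F [-0.7 -0.3 -0.3] w 0.0852
 8.72 [0.5259 0.2737 0.2591] F [-1.2 -0.7 -0.7] w 0.0852
1 [ 0.02 -0.09  0.02  2.34  0.19  0.38  1.28]
1 [ 0.94  0.47 -1.22  2.41  1.6   0.59 -0.17]
-1 [ 1.29 -0.16 -1.06  2.33 -0.4   0.39 -1.22]
-1 [ 0.47  0.29 -0.51  2.42  1.82  0.22  2.79]
```

```bash
python3 - <<'E'
from h import *
ctr=np.array([.503,-.0274,.147])
base=PAD+.0615*Yc; base=base+UP*((ctr-base)@UP); print('door mid',base, 'pad off up',(PAD-ctr)@UP)
lo=np.array([-3.08,-.24,-1.43,0,-1.52,.17,-2.89]); hi=np.array([3.08,2.05,1.35,2.5,4.66,1.96,2.89])
def ori(th,roll):
    z=CX@[np.sin(th),0,-np.cos(th)]; y=CX@[0,1,0]; x=np.cross(y,z); M=np.c_[x,y,z]@R.from_euler('z',roll).as_matrix(); return qd(M),z
for th in [0,10,15,20,25,30]:
  for roll in [0,90,180,-90]:
    q,z=ori(np.radians(th),np.radians(roll)); out=[]
    for p in [PAD+.003*N,PAD+.06*N]:
        j=ctrl.ik(list(p),q); out.append('-' if j is None else f"{np.minimum(j-lo,hi-j).min():.2f}@{np.minimum(j-lo,hi-j).argmin()} j1={j[0]:.2f},{j[2]:.2f}")
    if abs(roll) in(0,180):
      for lift in [0,.06,.13]:
        p=base-N*.039+N*lift+z*.0187
        j=ctrl.ik(list(p),q); out.append('-' if j is None else f"{np.minimum(j-lo,hi-j).min():.2f}@{np.minimum(j-lo,hi-j).argmin()} j1={j[0]:.2f},{j[2]:.2f}")
    print(th,roll,out)
E
```

```text
door mid [ 0.50425166 -0.01753527  0.14783314] pad off up -0.0006662729220090756
0 0 ['0.55@3 j1=0.24,-0.19', '0.54@1 j1=0.24,-0.18', '0.53@5 j1=0.12,-0.19', '0.54@3 j1=0.13,-0.20', '0.52@1 j1=0.12,-0.20']
0 90 ['0.55@3 j1=-0.02,0.17', '0.54@1 j1=-0.03,0.18']
0 180 ['0.20@2 j1=-0.59,1.15', '0.20@2 j1=-0.65,1.15', '0.20@2 j1=-0.66,1.15', '0.20@2 j1=-0.71,1.15', '0.20@2 j1=-0.80,1.15']
0 -90 ['0.13@6 j1=0.49,-0.54', '0.06@6 j1=0.50,-0.54']
10 0 ['0.38@5 j1=0.21,-0.15', '0.41@3 j1=0.20,-0.13', '0.27@5 j1=0.08,-0.15', '0.38@5 j1=0.08,-0.17', '0.41@3 j1=0.08,-0.17']
10 90 ['0.37@5 j1=-0.02,0.15', '0.41@3 j1=-0.03,0.15']
10 180 ['0.20@2 j1=-0.65,1.15', '0.19@2 j1=-0.73,1.16', '0.20@2 j1=-0.72,1.15', '0.20@2 j1=-0.79,1.15', '0.19@2 j1=-0.91,1.16']
10 -90 ['0.19@6 j1=0.47,-0.50', '0.06@6 j1=0.49,-0.49']
15 0 ['0.24@5 j1=0.20,-0.14', '0.33@3 j1=0.18,-0.11', '0.14@5 j1=0.03,-0.10', '0.25@5 j1=0.05,-0.14', '0.34@3 j1=0.05,-0.15']
15 90 ['0.23@5 j1=-0.02,0.14', '0.33@3 j1=-0.02,0.13']
15 180 ['0.20@2 j1=-0.67,1.15', '0.19@2 j1=-0.78,1.16', '0.20@2 j1=-0.74,1.15', '0.20@2 j1=-0.82,1.15', '0.19@2 
[... 470 characters left out ...]
.10@5 j1=0.14,-0.08', '0.18@3 j1=0.71,-1.23', '0.12@5 j1=0.25,-0.44', '0.17@5 j1=-0.04,-0.10']
25 90 ['0.01@5 j1=-0.35,0.55', '0.09@5 j1=-0.03,0.11']
25 180 ['0.15@3 j1=-0.61,0.95', '0.17@3 j1=-0.86,1.16', '0.04@5 j1=0.10,-0.24', '0.16@3 j1=-0.88,1.15', '0.17@5 j1=-1.08,1.17']
25 -90 ['0.11@5 j1=0.57,-0.63', '0.12@5 j1=0.38,-0.35']
30 0 ['0.09@3 j1=0.94,-1.22', '0.03@5 j1=0.62,-0.63', '0.10@3 j1=0.69,-1.23', '0.01@5 j1=-0.04,-0.09', '0.07@5 j1=-0.13,-0.03']
30 90 ['0.09@3 j1=0.94,-1.22', '0.01@5 j1=-0.76,0.97']
30 180 ['0.05@5 j1=0.47,-0.51', '0.08@5 j1=-0.88,1.16', '0.10@3 j1=0.25,-0.48', '0.08@6 j1=0.30,-0.54', '0.02@5 j1=-1.13,1.18']
30 -90 ['0.08@5 j1=0.54,-0.60', '0.03@5 j1=0.62,-0.63']
```

```bash
cat >> h.py <<'E'
def ori(th,roll=0,yaw=CY):
    C=R.from_euler('z',yaw).as_matrix()
    z=C@[np.sin(th),0,-np.cos(th)]; y=C@[0,1,0]; x=np.cross(y,z); M=np.c_[x,y,z]@R.from_euler('z',roll).as_matrix(); return qd(M),z
T15=np.radians(15)
E
python3 - <<'E'
from h import *
q,z=ori(T15)
ctrl.movep(list(PAD+.14*N+[-.0,.04,.02]),q); stt()
st,im,d=grab('wrist'); cv2.imwrite('pics/w4.png',im); np.savez('w4.npz',im=im,d=d,tp=st['tcp_pos'],q=st['eef_rot'])
print(proj('wrist',PAD,st))
vv,uu=np.mgrid[0:420,0:560]
for t in ['door_pad','door']:
    r=models.masks_of('wrist',t); print(t,[(x['p'],x['point'],x['mask'].sum()) for x in r])
E
```

```text
9.93 [ 0.425  -0.0249  0.2887] F [-0.1  0.2  0. ] w 0.0858
[[244.85273931 229.67496301]]
door_pad [(0.98, [297.2, 228.1], np.int64(19568))]
door [(0.88, [295.6, 227.2], np.int64(19540))]
```

View pics/w4.png

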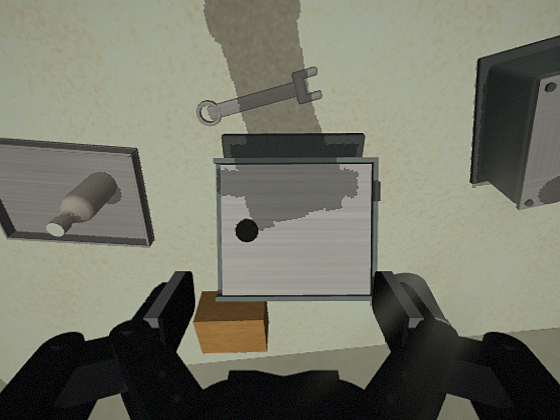

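The dark pad is at (246,230), where my estimate projects to (245,230). The door spans about (220..372, 164..297) and the wrench sits at (255,98), clear of everything. So the door is 156 mm across the slope, and the pad is 26 mm from its free edge. Close the fingers and press.

```bash
python3 - <<'E'
from h import *
z=np.load('w4.npz'); im,d=z['im'],z['d']; st={'tcp_pos':z['tp'],'eef_rot':z['q']}
vv,uu=np.mgrid[0:420,0:560]
P=pts('wrist',np.c_[uu.ravel(),vv.ravel()],d.ravel(),st).reshape(420,560,3)
s=(uu>225)&(uu<368)&(vv>170)&(vv<292)&(d>0); Q=P[s]
for i in range(5):
    c=Q.mean(0); V=np.linalg.svd(Q-c,full_matrices=False)[2]; r=(Q-c)@V[2]; Q=Q[abs(r)<.004]
n=V[2]*np.sign(V[2,2]); print('n',n,N,c,'yaw',np.arctan2(-n[1],-n[0]),'tilt',np.degrees(np.arccos(n[2])))
s=(d>0)&(abs((P-c)@n)<.005)&(uu>205)&(uu<385)&(vv>145)&(vv<310)
ab=np.c_[(P[s]-c)@UP,(P[s]-c)@Yc].astype(np.float32); r=cv2.minAreaRect(ab); print(r, c+UP*r[0][0]+Yc*r[0][1])
g=im.max(2); pm=(g<60)&(uu>230)&(uu<262)&(vv>215)&(vv<245); u,v=uu[pm].mean(),vv[pm].mean()
Rc,o=pose('wrist',st); dr=pts('wrist',[[u,v]],[1],st)[0]-o; p=o+dr*((c-o)@n)/(dr@n); print('pad',u,v,p)
E
```

```text
n [-0.4921205   0.08769542  0.86609868] [-0.49239805  0.08685712  0.8660254 ] [ 0.50408844 -0.02554598  0.14753658] yaw -0.17634799510685392 tilt 29.991601938673057
((-0.0013987794518470764, 0.0003599599003791809), (0.1500530242919922, 0.17157229781150818), 0.5209945440292358) [ 0.50295801 -0.02498106  0.14683719]
pad 246.43424317617865 230.16873449131515 [ 0.49418969 -0.0766478   0.14708631]
```

```bash
cat >> h.py <<'E'
PAD=np.array([.4938,-.0770,.1472]); DC=np.array([.503,-.0255,.1469])
E
python3 - <<'E'
from h import *
ctrl.close_gripper(force=40)
q,z=ori(T15)
ctrl.movel(list(PAD+.03*N),max_speed=.2); f0=np.array(stt('pre')['contact_force'])
for dep in [.004,0,-.002,-.004,-.005,-.006]:
    ctrl.movel(list(PAD+dep*N),max_speed=.04); s=stt(dep); fn=(np.array(s['contact_force'])-f0)@N; print('fn',fn,'d',(np.array(s['tcp_pos'])-PAD)@N)
    if fn>15: break
E
```

```text
pre 11.68 [ 0.479  -0.0741  0.1737] F [0.1 0.7 0.6] w -0.0001
0.004 12.48 [ 0.4917 -0.0767  0.1506] F [ 0.1 -0.1 -0.2] w 0.0002
fn -0.7715605864898177 d 0.0039585259974878086
0 12.73 [ 0.494  -0.0771  0.1473] F [-0.3 -0.6  1.8] w -0.0001
fn 1.1309208620208937 d -2.8441754149791197e-05
-0.002 12.98 [ 0.4949 -0.0772  0.1457] F [-1.3  0.4  4. ] w -0.0
fn 3.603726787634972 d -0.0018495038976496154
-0.004 13.23 [ 0.4959 -0.0773  0.144 ] F [-2.1  0.2  5.1] w -0.0003
fn 4.934500898622683 d -0.0038596401572937146
-0.005 13.48 [ 0.4964 -0.0774  0.1432] F [-2.4  0.   6.4] w -0.0
fn 6.193854451035241 d -0.004787879771956448
-0.006 13.73 [ 0.4967 -0.0774  0.1425] F [-5.4  1.1  9.3] w -0.0001
fn 10.233598097704911 d -0.005489187104674127
```

Force reached 10 N at about 5.5 mm, so the catch should have let go. Withdraw to the side.

```bash
python3 - <<'E'
from h import *
ctrl.movel(list(PAD+.03*N),max_speed=.15); stt()
ctrl.movel(list(PAD+.12*N-.11*Yc+[0,0,.05]),max_speed=.3); stt()
ctrl.ungrasp(); ctrl.pause(.8)
st,im,d=grab('scene'); cv2.imwrite('pics/s5.png',im); stt()
st,im,d=grab('top'); cv2.imwrite('pics/t5.png',cv2.resize(im[130:290,160:500],None,fx=2.3,fy=2.3))
E
```

```text
14.12 [ 0.4794 -0.0745  0.1734] F [-0.2 -1.2  0.2] w 0.0006
 14.86 [ 0.4157 -0.174   0.2996] F [-0.2 -0.6  0.3] w -0.0004
 16.49 [ 0.4156 -0.1749  0.3011] F [-0.3  0.4  0.3] w 0.0855
```

View pics/s5.png

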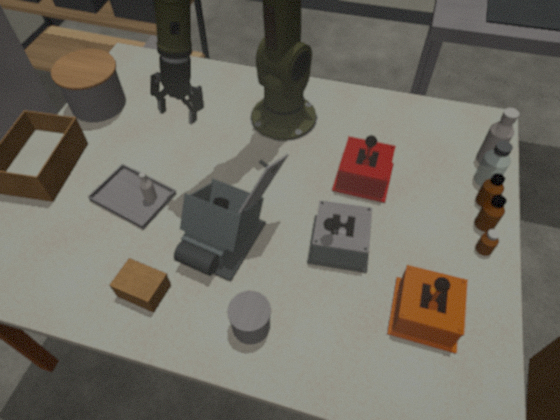

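View pics/t5.png

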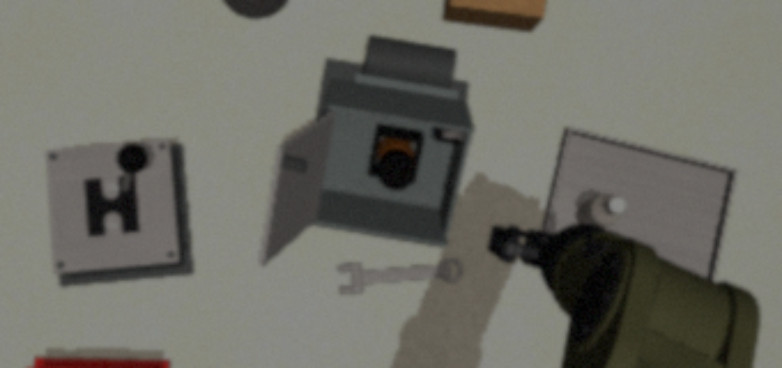

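The door stands open (leaf at (300,190) in the crop), the cap is visible at (397,168), and the lever knob sits forward-right at (132,157). I'll take a wrist look at the cap.

```bash
python3 - <<'E'
from h import *
q,z=ori(T15)
ax=DC-.010*Yc
ctrl.movep(list(ax+.12*N+[0,0,.03]),q); stt()
st,im,d=grab('wrist'); cv2.imwrite('pics/w6.png',im)
print('pred cap top',ax-.02*N,proj('wrist',ax-.02*N,st))
r=models.masks_of('wrist','bottle')
np.savez('w6.npz',im=im,d=d,tp=st['tcp_pos'],q=st['eef_rot'])
for x in r: print(x['p'],x['point'],x['mask'].sum())
vv,uu=np.mgrid[0:420,0:560]
P=pts('wrist',np.c_[uu.ravel(),vv.ravel()],d.ravel(),st).reshape(420,560,3)
h=(P-ax)@N
s=(d>0)&(h>-.027)&(h<-.013)&(np.linalg.norm((P-ax)-h[...,None]*N,axis=2)<.05)
Q=P[s]; ab=np.c_[(Q-ax)@UP,(Q-ax)@Yc].astype(np.float32); print(len(Q),'h',np.median(h[s]),cv2.minEnclosingCircle(ab),np.median(ab,0),cv2.minAreaRect(ab))
E
```

```text
17.2 [ 0.4422 -0.0249  0.2808] F [ 0.5 -0.7 -0.4] w 0.0853
pred cap top [ 0.51111082 -0.0370851   0.12957949] [[284.03284025 219.3119805 ]]
0.96 [281.6, 218.3] 1386
1319 h -0.020310905022146424 ((-0.0014159682905301452, -0.0002853281330317259), 0.022029303014278412) [-1.3887796e-03 -5.5401564e-05] ((-0.001523100771009922, -0.00020873919129371643), (0.04278114438056946, 0.042751528322696686), 34.455543518066406)
```

View pics/w6.png

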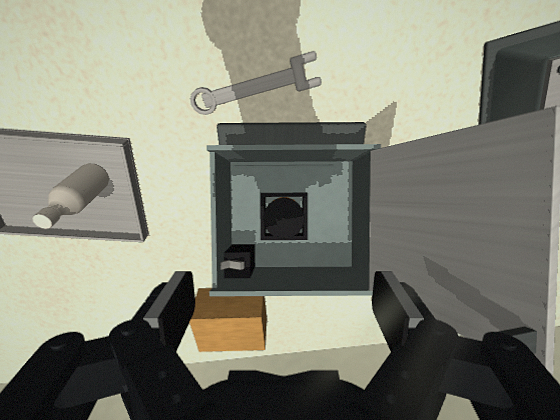

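The cap is at (285,217), within 1.5 mm of the expected position. The catch block is at (238,262), out of the way of jaws along y. Next, reachability for grasp, lift and place.

```bash
cat >> h.py <<'E'
TY=-.247; TC=np.array([.4815,-.3595]); FL=.0035
tx=np.array([np.cos(TY),np.sin(TY)]); ty=np.array([-np.sin(TY),np.cos(TY)])
PL=TC-.05*ty
H=.070
AX=DC-.010*Yc-.0014*UP-.0003*Yc
WELL=AX-.1053*N
def grasp_tcp(th,lift=0):
    q,z=ori(th); return WELL+N*(H+lift)+z*.0187,q
def place_tcp(psi,base,th=-T15):
    q,z=ori(th,0,psi); return np.array(base)+[0,0,H]+z*.0187,q
E
python3 - <<'E'
from h import *
lo=np.array([-3.08,-.24,-1.43,0,-1.52,.17,-2.89]); hi=np.array([3.08,2.05,1.35,2.5,4.66,1.96,2.89])
def mg(p,q):
    j=ctrl.ik(list(p),q); 
    return '-' if j is None else (round(np.minimum(j-lo,hi-j).min(),2),np.round(j,2).tolist())
for l in [0.1,0.05,0,.14]: print(l,mg(*grasp_tcp(T15,l)))
print(PL)
for psi in np.arange(-2.4,1.3,.3): print(round(psi,2),[mg(*place_tcp(psi,[*PL,z])) for z in (.004,.15)])
# wrench/tall check
E
```

```text
0.1 (np.float64(0.32), [0.12, 0.21, -0.17, 2.18, 0.19, 0.51, 1.19])
0.05 (np.float64(0.23), [0.09, 0.31, -0.14, 2.19, 0.25, 0.4, 1.15])
0 (np.float64(0.13), [0.06, 0.42, -0.08, 2.18, 0.29, 0.3, 1.12])
0.14 (np.float64(0.34), [0.13, 0.13, -0.19, 2.16, 0.15, 0.6, 1.23])
[ 0.46927519 -0.40798251]
-2.4 [(np.float64(0.62), [0.73, 0.69, 0.14, 1.74, -0.51, 0.79, 0.39]), (np.float64(0.78), [0.63, 0.54, 0.31, 1.59, -0.47, 1.1, 0.3])]
-2.1 [(np.float64(0.73), [0.72, 0.72, 0.16, 1.66, -0.46, 0.9, 0.63]), (np.float64(0.75), [0.63, 0.58, 0.31, 1.51, -0.45, 1.21, 0.56])]
-1.8 [(np.float64(0.83), [0.67, 0.76, 0.22, 1.59, -0.43, 1.0, 0.89]), (np.float64(0.66), [0.62, 0.62, 0.32, 1.44, -0.41, 1.3, 0.82])]
-1.5 [(np.float64(0.87), [0.62, 0.79, 0.27, 1.53, -0.4, 1.09, 1.14]), (np.float64(0.59), [0.59, 0.65, 0.33, 1.38, -0.36, 1.37, 1.07])]
-1.2 [(np.float64(0.82), [0.57, 0.81, 0.31, 1.49, -0.35, 1.14, 1.38]), (np.float64(0.54), [0.56, 0.68, 0.34, 1.34, -0.3, 1.42, 1.31])]
-0.9 [(np.float64(0.8), [0.52, 0.83, 0.35, 1.47, -0.31, 1.16, 1.63]), (np.float64(0.52), [0.53, 0.69, 0.35, 1.31, -0.24, 1.44, 1.56]
[... 233 characters left out ...]
 0.66, 0.17, 1.33, -0.01, 1.4, 1.96])]
-0.0 [(np.float64(0.73), [0.52, 0.78, 0.14, 1.52, 0.06, 1.06, 2.16]), (np.float64(0.61), [0.53, 0.64, 0.12, 1.37, 0.08, 1.35, 2.18])]
0.3 [(np.float64(0.53), [0.51, 0.76, 0.11, 1.58, 0.16, 0.98, 2.36]), (np.float64(0.48), [0.52, 0.61, 0.09, 1.42, 0.16, 1.28, 2.41])]
0.6 [(np.float64(0.31), [0.49, 0.73, 0.09, 1.65, 0.23, 0.89, 2.58]), (np.float64(0.25), [0.51, 0.57, 0.07, 1.49, 0.22, 1.19, 2.64])]
0.9 [(np.float64(0.1), [0.5, 0.7, 0.06, 1.72, 0.32, 0.78, 2.79]), (np.float64(0.02), [0.53, 0.53, 0.01, 1.57, 0.29, 1.09, 2.87])]
1.2 [(np.float64(0.0), [0.61, 0.66, -0.12, 1.79, 0.52, 0.72, 2.89]), (np.float64(0.0), [0.86, 0.53, -0.52, 1.63, 0.59, 1.1, 2.89])]
```

```bash
python3 - <<'E'
from h import *
p,q=grasp_tcp(T15,.08); ctrl.movep(list(p),q); stt('pre')
p,q=grasp_tcp(T15,0); ctrl.movel(list(p),max_speed=.08); s=stt('at'); print(np.array(s['tcp_pos'])-p)
ctrl.close_gripper(force=60); stt('grip')
st,im,d=grab('wrist'); cv2.imwrite('pics/w7.png',im)
E
```

```text
pre 17.85 [ 0.4827 -0.0332  0.167 ] F [0.2 0.2 0.2] w 0.0855
at 19.0 [ 0.5222 -0.0393  0.0979] F [-0.4  0.   0.6] w 0.0852
[-8.00368517e-06  5.88163512e-06  3.52757741e-04]
grip 19.47 [ 0.5221 -0.0393  0.0981] F [-2.3  0.3  5.2] w 0.0427
```

View pics/w7.png

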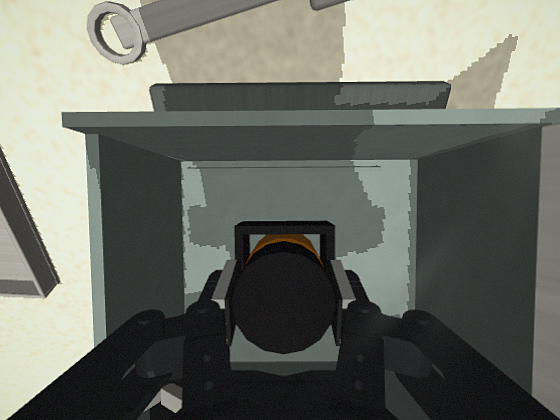

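The cap at (282,298) is held centrally between the pads (width 42.7 mm). Draw it out along its axis.

```bash
python3 - <<'E'
from h import *
p,q=grasp_tcp(T15,.04); ctrl.movel(list(p),max_speed=.06); stt('4cm')
p,q=grasp_tcp(T15,.14); ctrl.movel(list(p),max_speed=.12); stt('14cm')
st,im,d=grab('wrist'); cv2.imwrite('pics/w8.png',im)
p=p+[0,0,.03]; ctrl.movel(list(p),max_speed=.12)
p,q=place_tcp(-1.8,[*PL,.16]); ctrl.movep(list(p),q); stt('hover')
for n in ('scene','wrist'):
    st,im,d=grab(n); cv2.imwrite(f'pics/{n}9.png',im); np.savez(f'{n}9.npz',im=im,d=d,tp=st['tcp_pos'],q=st['eef_rot'])
E
```

```text
4cm 20.33 [ 0.5023 -0.0359  0.1321] F [ 0.4 -0.3 -2.5] w 0.0428
14cm 21.32 [ 0.4532 -0.0272  0.2183] F [-0.5  0.3 -2.2] w 0.0428
hover 23.2 [ 0.4715 -0.4014  0.2121] F [-1.1  0.1 -1.8] w 0.0427
```

View pics/scene9.png

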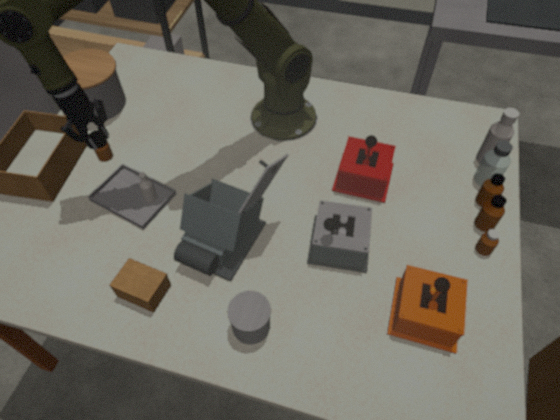

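View pics/wrist9.png

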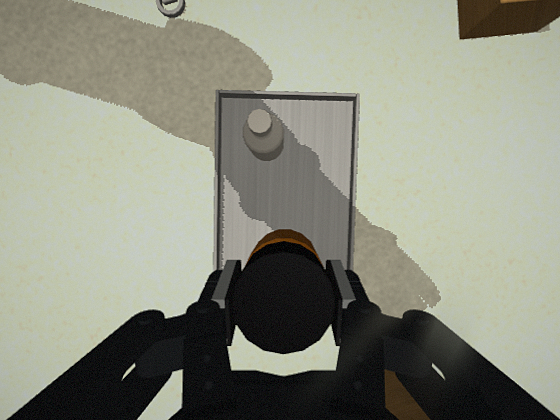

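The bottle hangs over the free half of the tray, at (103,150) in the scene view, with the tall bottle upright at (262,130) in the wrist view. I'll check its uprightness against the expected outline, and re-check the tray.

```bash
python3 - <<'E'
from h import *
a=np.linspace(0,2*np.pi,40)
z=np.load('scene9.npz'); im=cv2.resize(z['im'][80:220,50:210],None,fx=5,fy=5,interpolation=cv2.INTER_CUBIC)
for h,c in [(0,(0,255,0)),(.055,(255,255,0)),(.085,(0,0,255))]:
    q=proj('scene',np.c_[PL[0]+.0225*np.cos(a),PL[1]+.0225*np.sin(a),0*a+.16+h])
    cv2.polylines(im,[((q-[50,80])*5+2).astype(int)],True,c,1)
cv2.imwrite('pics/ov.png',im[:,:800][:600])
w=np.load('wrist9.npz'); st={'tcp_pos':w['tp'],'eef_rot':w['q']}; im=w['im'].copy()
L=lambda x,y,zz:[*(TC+x*tx+y*ty),zz]
for zz,sx,sy,c in [(.022,.08,.11,(0,0,255)),(.0035,.076,.106,(0,255,0))]:
    q=proj('wrist',[L(sx,sy,zz),L(sx,-sy,zz),L(-sx,-sy,zz),L(-sx,sy,zz)],st); cv2.polylines(im,[q.astype(int)],True,c,1)
cv2.imwrite('pics/ov2.png',im)
# bottle points from scene depth, axis check
zz=np.load('scene9.npz'); vv,uu=np.mgrid[0:420,0:560]; d=zz['d']
P=pts('scene',np.c_[uu.ravel(),vv.ravel()],d.ravel()).reshape(420,560,3)
hsv=cv2.cvtColor(zz['im'],cv2.COLOR_BGR2HSV); m=(hsv[...,1]>90)&(hsv[...,0]<20)&(uu>90)&(uu<120)&(vv>130)&(vv<170)&(d>0)&(P[...,2]>.12)
Q=P[m]; print(len(Q),Q.min(0),Q.max(0),Q.mean(0),PL)
# tray floor from wrist depth
P=pts('wrist',np.c_[uu.ravel(),vv.ravel()],w['d'].ravel(),st).reshape(420,560,3)
print('floor',np.median(P[200:225,300:340,2]),'table',np.median(P[200:250,440:500,2]))
E
```

```text
205 [ 0.45918873 -0.4115577   0.16343539] [ 0.49376515 -0.37937975  0.24610893] [ 0.48320091 -0.39138351  0.19423814] [ 0.46927519 -0.40798251]
floor 0.004574322275921139 table 0.0005443971603580067
```

View pics/ov.png

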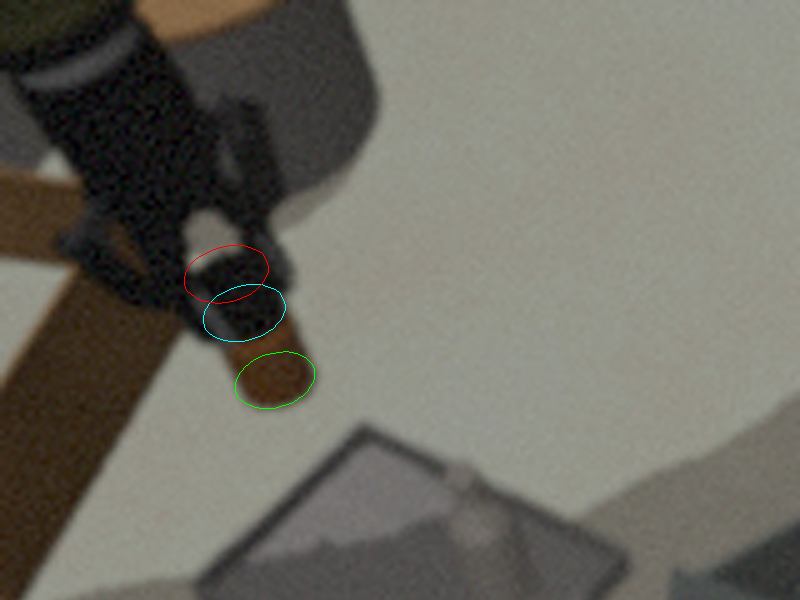

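View pics/ov2.png

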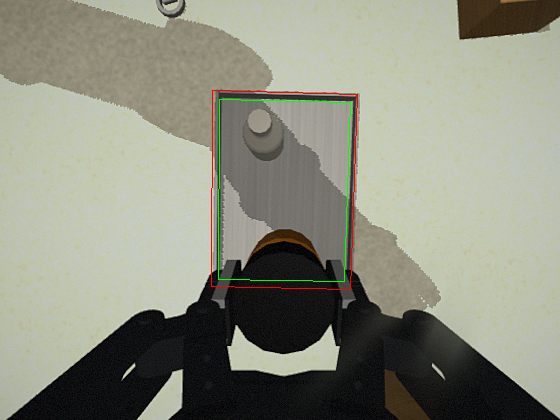

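The bottle matches the upright outline and the tray overlay fits within a few mm. Lower with force checks.

```bash
python3 - <<'E'
from h import *
p,q=place_tcp(-1.8,[*PL,.015]); ctrl.movel(list(p),max_speed=.12); f0=stt('15mm')['contact_force'][2]
for b in [.010,.008,.0065,.0055,.0045,.0035,.0025,.0015]:
    p,q=place_tcp(-1.8,[*PL,b]); ctrl.movel(list(p),max_speed=.03); s=stt(b)
    if s['contact_force'][2]-f0>4: break
E
```

```text
15mm 24.66 [ 0.4707 -0.4037  0.0678] F [-1.   0.5 -0.9] w 0.0428
0.01 24.98 [ 0.4703 -0.4032  0.0619] F [-0.9  0.7 -0.9] w 0.0424
0.008 25.23 [ 0.4703 -0.4032  0.0598] F [-0.4 -0.4 -0.7] w 0.0424
0.0065 25.48 [ 0.4703 -0.4032  0.0583] F [-0.2 -0.3 -1.9] w 0.0427
0.0055 25.73 [ 0.4704 -0.4032  0.0574] F [ 0.1 -0.5 -1.8] w 0.043
0.0045 25.98 [ 0.4705 -0.4034  0.057 ] F [-0.3  0.5  4.3] w 0.0427
```

```bash
python3 - <<'E'
from h import *
ctrl.ungrasp(); s=stt('rel')
q,z=ori(-T15,0,-1.8)
ctrl.movel(list(np.array(s['tcp_pos'])-z*.14),max_speed=.15); stt()
ctrl.pause(.3)
for n in ('scene','top','wrist'):
    st,im,d=grab(n); cv2.imwrite(f'pics/{n}10.png',im); np.savez(f'{n}10.npz',im=im,d=d,tp=st['tcp_pos'],q=st['eef_rot'])
w=np.load('wrist10.npz'); vv,uu=np.mgrid[0:420,0:560]
P=pts('wrist',np.c_[uu.ravel(),vv.ravel()],w['d'].ravel(),st).reshape(420,560,3)
r=np.linalg.norm(P[...,:2]-PL,axis=2); m=(r<.035)&(P[...,2]>.07)&(P[...,2]<.11)&(w['d']>0); Q=P[m]
print(len(Q)); 
if len(Q)>50:
    top=Q[Q[:,2]>Q[:,2].max()-.006]; c=top.mean(0); V=np.linalg.svd(top-c,full_matrices=False)[2]; e=c[:2]-TC
    print('cap top',c,'normal',V[2],'tray xy',e@tx,e@ty)
stt()
E
```

```text
rel 26.48 [ 0.4704 -0.4033  0.0563] F [ 0.5 -0.5  0.5] w 0.0855
 27.56 [ 0.462  -0.4379  0.1906] F [ 0.1  0.6 -1.1] w 0.0855
2060
cap top [ 0.47049473 -0.40916917  0.08947258] normal [ 4.72082928e-04 -1.01200145e-03 -9.99999376e-01] tray xy 0.0014726505992059872 -0.05085246892700487
 28.01 [ 0.4621 -0.4385  0.1914] F [-0.1 -0.3 -0.4] w 0.0854
```

View pics/wrist10.png

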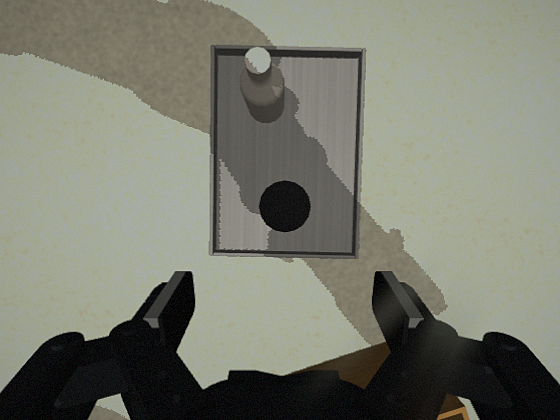

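View pics/scene10.png

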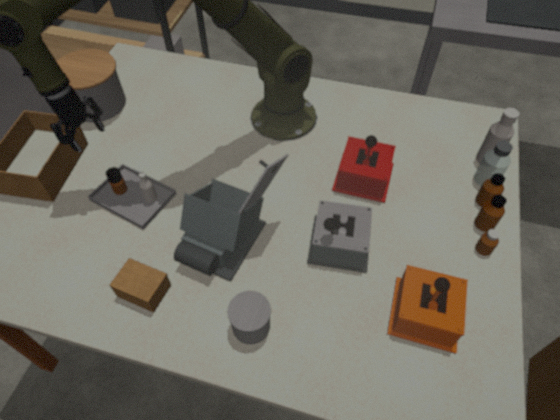

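The bottle stands upright at (117,181) in the scene view, with its cap top at 89.5 mm, which is the bottle's 85 mm plus the tray floor. The door is open, the lever is parked and the gripper is clear. Handing in.

```bash
python3 - <<'E'
from h import *
print(ticket.close_job()); stt()
E
```

```text
the job is handed in; nothing more can be done
None
the job is handed in; nothing more can be done
```

The job is done and handed in at about 28 s of the 72 s; the station gave no verdict.

- **Lever:** I moved the grey unit's lever across neutral and fully forward into the far-right slot. The wrist picture showed the shaft there before I let go, and later views show the knob still forward-right.
- **Door:** I pressed the pad about 5.5 mm with 10 N. The door swung wide open and was still open in the last scene picture.
- **Bottle:** I drew it out along its own axis and set it down until it touched the tray floor, then released it. The last check put the cap top at 89.5 mm and level to about 0.001 rad. It stands in the free half, at about (1, -51) mm in the tray's frame.
- **Rest of the scene:** The tall bottle, tin and carton looked unmoved in the last pictures, compared by eye only. I did not look at the wrench again after the bottle was grasped. The gripper was clear, with wrist force near zero.

No check failed or disagreed.

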